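Steady the trivet and stand the jug on it

ROBOT

A 7-joint arm with a two-finger parallel gripper is mounted at the origin on a cart in front of the work surface, level with it; the furniture and walls round the work are solid. World frame = base frame: x ahead of the robot, y to its left, z up, the work surface at z = 0. Lengths are in mm, angles in rad, forces in N, time in s.
With the tool pointing down it reaches from about 400 to 925 mm from the base axis. Payload 4.1 kg.
Tool frame: the origin (TCP) lies midway between the tips of the shut fingers; the grasp point (between the pads) lies 19 mm behind it; z points along the fingers, y is the line along which they close (so a half turn about z gives the same grasp; the last joint's range is limited). The gripper opens to 85 mm and grips with 20 to 120 N. Pads are 22 mm wide; open, the fingers measure 114 mm over their backs; the gripper's body (76 mm by 85 mm) begins 54 mm behind the grasp point. The pads swing forward as they close: fully open they stand 13 mm farther back than shut.
Start: joints at [-1.377, 0.398, 0.045, 1.537, -0.019, 1.207, -0.051], TCP at [187.59, 622.377, 231.347] pointing down, gripper open.
Joint ranges: [-2.82, 2.82], [-0.49, 2.23], [-1.37, 1.46], [0, 2.46], [-1.36, 4.5], [0.23, 2], [-2.94, 2.94]. Speed limits (rad/s): [2.57, 2.57, 3.14, 3.14, 3.14, 3.14, 3.14].

INTERFACE

Orientations are given as [roll, pitch, yaw] about the fixed x, y, z axes, in that order (R = Rz(yaw) Ry(pitch) Rx(roll)).
In Python, from workcell import * gives the robot as it stands.
- The arm moves only by the tool send_rows, never from a script. Its argument "steps" is a list of rows, each a list of 4 numbers: the shift along the tool's x, y, z each as a share of 20 cm, from -1 to 1, then the turn about the tool's z as a share of pi/2 rad, from -1 to 1. In form: [[dx, dy, dz, yaw], ...]. A call has 1 to 12 rows; each row is the pose to reach, as a shift and turn from the pose commanded when the call began, along the tool's axes at that moment; what a row does not reach only later rows make up. A row lasts 1/10 s, in which the tool goes at most 50 mm and 8.59 degrees, less where a joint would pass 70% of its speed; a pose out of reach is approached as far as the arm can. A call with a number of a shift or a turn outside -1 to 1 is refused whole. A call with a gripper value outside its range is refused whole. "fingers" is the opening, from 0 (shut) to 1 (fully open), set as the call begins (left out, the last holds). The fingers move at their own pace and stop on an object; "newtons" is the grip in N (left out, the last holds). Time passes only in rows, so rows that repeat a pose let the fingers close. It gives the time, the measured TCP pose, the force, the opening and the grip force at its end, in the units of the state.
- state(): the state, without advancing time (a new reading comes with each control period).
- read_camera(name): name is "scene" or "top"; returns a dict with "img" (480x640x3 uint8, red, green, blue), "z_map" (480x640 float32, mm along the optical axis (not along the pixel's ray), 0 where there is no reading), "fx", "fy", "cx", "cy" (pixels), "k1" (the pictures are not rectified: a ray, as slopes to the right and down, at radius r is drawn at 1 + k1 r^2 times it, then the intrinsics apply), "rvec" (rotation vector, rad) and "tvec" (3), from world to camera coordinates, as OpenCV has them. Camera axes: x right, y down, z forward; pixel columns grow to the right and rows downward; lengths in mm; the calibration is good to about 2 mm. A picture is of the moment at which its call begins.
- hand_in(): hands the job in; it is judged then, once.
Trained networks look in a picture, given as the dict that the camera call returned (one of the last four; its "shot" number tells which), for a name from the list of things; names that differ only in an ending like _2 or _b are one class to them, and where a whole thing is asked for, a point or a joint stands for the part that bears it (a point fixed in the world has none). Each returns a list of dicts, best first, with "score" (0 to 1); they miss things now and then, are a little off and sometimes report something else, mostly with a low value. They report only what shows in the picture. A call takes as long as a camera call. They do not tell look-alikes from the thing itself.
- silhouettes(picture, label): "pixels" (480x640 bool, what is visible of it) and "location" ([column, row] in pixels, amid what is visible of it).
The state is a dict: "clock": time; "qpos": joint angles; "qvel": joint speeds; "effort": joint torques, N m; "eef_pos": TCP position; "eef_rot": TCP orientation; "wrist_force": force on the tool from outside, world axes, zero at the start; "moment": the same for the moment, N m; "width": finger opening in mm; "grasp_force": force on a finger pad.
Only numpy, scipy, OpenCV 4.12 (cv2) and the standard library are available. Lean on these libraries where they do the work, as an engineer would, in place of code of your own. Each camera call takes 0.05 s, during which the arm holds its last target. There are 200 camera calls.

TASK

The trivet on the round drip tray rocks, because two of its feet are perched on the tray's raised ribs. Without lifting it out of the tray, turn it until all four feet stand on the tray floor between the ribs and let go of it; then gently stand the green jug upright, not dropped, in the middle of its square grate. Keep the jug upright on the way, and leave the cream and white jugs where they are.

Things in the scene. Friction and masses are not known exactly. Their poses are not given: they have to be found in the camera images.
- tray: fixed round white drip tray, 200 mm across, rim 16 mm high. Origin at the centre of its underside, z up; floor 6 mm above it. Two blue curved ribs, tops 12 mm above the origin, lie 55 to 86 mm from the centre, one centred on the tray's +x axis and one on -x, each reaching 33 degrees to either side; the sectors between them (round +y and -y) are plain floor
- trivet: loose dark metal trivet, 48 mm high, 0.36 to 0.59 kg. Origin midway between the undersides of its feet, z up (tilted about 5 degrees while it rocks). Feet 14 mm across, 70 mm from the centre, on the diagonals of its x and y axes. They all fit on the tray floor when its x axis is within 6 degrees of the tray's x or y axis, either way round: at most 45 degrees of turn
- grate (a point): middle of the trivet's flat top, 48 mm above its origin. The square grate there is 60 x 60 mm outside, sides square to the trivet's x and y axes, of bars 8 mm wide and 12 mm high with a thin cross inside; it can be gripped from above across two opposite sides. Legs 10 mm thick run out from its corners along the diagonals, 42 mm above the origin, and down to the feet
- foot0 (a point): underside of the trivet foot at its own +x +y corner
- foot1 (a point): underside of the foot at -x +y
- foot2 (a point): underside of the foot at -x -y
- foot3 (a point): underside of the foot at +x -y
- green_jug: dark green pottery jug, 85 mm tall, 0.13 to 0.24 kg, open on top. Round body 67 mm wide across its x, 69 mm along y, its axis at y = +16 mm from the origin; spout at +y; loop handle at -y, 12 mm thick in x, reaching y = -52 mm, 25 to 83 mm up. Origin on the underside, z up. This one goes on the trivet
- green_jug_base (a point): centre of the green jug's round foot (56 mm across), on its underside; the body's axis rises from here
- cream_jug: cream (pale beige) pottery jug, 85 mm tall, 0.13 to 0.24 kg, open on top. Round body 67 mm wide across its x, 69 mm along y, its axis at y = +16 mm from the origin; spout at +y; loop handle at -y, 12 mm thick in x, reaching y = -52 mm, 25 to 83 mm up. Origin on the underside, z up. A bystander
- white_jug: white pottery jug, 85 mm tall, 0.13 to 0.24 kg, open on top. Round body 67 mm wide across its x, 69 mm along y, its axis at y = +16 mm from the origin; spout at +y; loop handle at -y, 12 mm thick in x, reaching y = -52 mm, 25 to 83 mm up. Origin on the underside, z up. A bystander
There are look-alikes about, which are no part of the job. Leave any blue look-alike of the green_jug alone.

How it is judged:
By the outcome, as a careful person would: the job done as asked, in the order asked, and still so for the second after the job is handed in, with the robot touching nothing.
It also fails if it takes over 54 s, if anything falls off the work surface, if the arm or the gripper's body presses on something with over 40 N, if the wrist force passes 120 N, or if a joint passes its speed limit or range.

## Working session

There is one attempt and no reset: what is moved stays moved. The work goes in short steps, Python scripts to look and compute and a tool call to move; the robot and the scene stay as the last step left them, time stands still between calls to the robot, and variables do not carry over. Pictures are saved under pics/ and viewed, at most 10 in all, crops included, and the job is handed in when it is done.

Besides the shell and the picture viewer there is one more tool, called after ">>>" as a command line: name --pt "numbers of a row" for each row, then --argument value for the rest. send_rows: Moves the arm, as the interface text tells. Its arguments: {"type":"object","properties":{"steps":{"type":"array","items":{"type":"array","items":{"type":"number"}}},"fingers":{"type":"number"},"newtons":{"type":"number"}},"required":["steps"]}

```bash
mkdir -p pics; cat > h.py <<'E'
from workcell import *
import numpy as np, cv2
from scipy.spatial.transform import Rotation as R
def pts(p):
    v,u=np.mgrid[0:480,0:640]
    K=np.array([[p['fx'],0,p['cx']],[0,p['fy'],p['cy']],[0,0,1.]])
    d=np.array([p['k1'],0,0,0,0.])
    n=cv2.undistortPoints(np.stack([u.ravel(),v.ravel()],1).astype(float)[:,None],K,d)[:,0].reshape(480,640,2)
    z=p['z_map']; c=np.dstack([n[...,0]*z,n[...,1]*z,z])
    M=cv2.Rodrigues(np.array(p['rvec'],float))[0]
    w=(c-np.array(p['tvec']).ravel())@M
    w[z==0]=np.nan
    return w
def save(p,n): cv2.imwrite('pics/'+n,p['img'][...,::-1])
E
python3 - <<'E'
from h import *
print(state())
for n in('top','scene'):
    p=read_camera(n);save(p,n+'0.png');w=pts(p)
    np.save(n+'0_w.npy',w);np.save(n+'0_i.npy',p['img'])
    print(n,-cv2.Rodrigues(np.array(p['rvec'],float))[0].T@np.array(p['tvec']).ravel())
    for l in('tray','trivet','grate','green_jug','foot0'):
        for s in silhouettes(p,l):
            m=s['pixels'];q=w[m];q=q[~np.isnan(q[:,0])]
            print(l,round(s['score'],2),np.round(s['location']),m.sum(),np.round(np.median(q,0)),np.round(np.percentile(q,[2,98],axis=0)).tolist(),p['img'][m].mean(0).round())
E
```

```text
{'clock': 0.0, 'qpos': array([-1.37697685,  0.39920208,  0.04501517,  1.53790227, -0.01869561,
        1.20690662, -0.05068244]), 'qvel': array([ 0.00023272,  0.00066092, -0.00070342,  0.00182335, -0.00059219,
       -0.00011521,  0.00024634]), 'effort': array([ 1.83559655e-04, -4.75121641e+01,  1.36444476e+00, -2.54226530e+01,
        1.13635723e-02,  9.54191491e-03,  4.39555166e-07]), 'eef_pos': array([187.40779945, 621.71935344, 230.24667645]), 'eef_rot': array([-3.13960007e+00,  1.34784558e-04,  2.84892136e+00]), 'wrist_force': array([-0.62580592, -0.23708185, -0.52166577]), 'moment': array([ 0.02546359, -0.00414939,  0.01338678]), 'grasp_force': 0.0, 'width': 85.24606421284078}
top [ 322.67495245 -140.86815058 1369.19623085]
tray 0.65 [255. 248.] 2764 [432.  37.   7.] [[343.0, -48.0, 0.0], [523.0, 128.0, 19.0]] [181. 188. 180.]
tray 0.23 [253. 246.] 429 [432.  34.  58.] [[366.0, -26.0, 5.0], [495.0, 96.0, 66.0]] [100. 104. 102.]
trivet 0.68 [249. 251.] 483 [432.  36.  57.] [[367.0, -28.0, 7.0], [497.0, 99.0, 66.0]] [102. 107. 104.]
grate 0.71 [251. 247.] 429 [436.  37.  57.] [[3
[... 926 characters left out ...]
11.0], [499.0, 100.0, 65.0]] [92. 90. 79.]
grate 0.43 [400. 267.] 576 [ 481. -449.   56.] [[425.0, -503.0, -2.0], [579.0, -411.0, 86.0]] [84. 85. 55.]
green_jug 0.92 [453. 297.] 720 [ 453. -659.   54.] [[432.0, -706.0, 0.0], [530.0, -622.0, 85.0]] [ 40.  64. 120.]
green_jug 0.79 [403. 289.] 606 [ 372. -548.   56.] [[355.0, -576.0, 5.0], [421.0, -492.0, 86.0]] [ 31.  57. 116.]
green_jug 0.72 [397. 265.] 486 [ 479. -448.   58.] [[462.0, -500.0, 6.0], [525.0, -411.0, 86.0]] [76. 79. 47.]
foot0 0.7 [282. 217.] 290 [419.  43.  55.] [[360.0, -28.0, 3.0], [497.0, 135.0, 65.0]] [98. 95. 83.]
foot0 0.21 [348. 251.] 541 [ 414. -284.   55.] [[388.0, -332.0, 2.0], [450.0, -240.0, 85.0]] [175. 154. 112.]
```

View pics/top0.png

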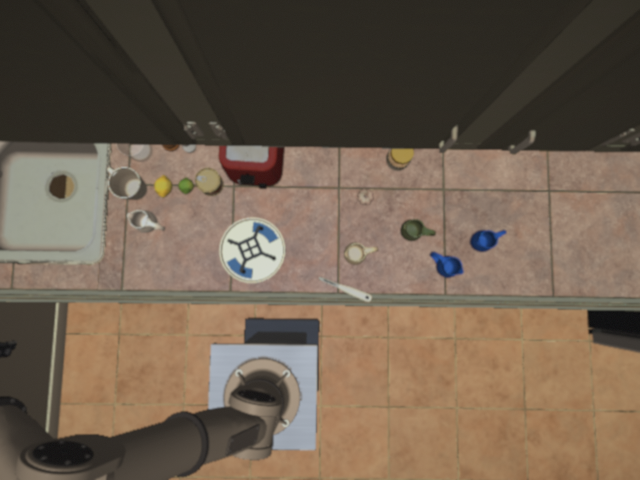

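View pics/scene0.png

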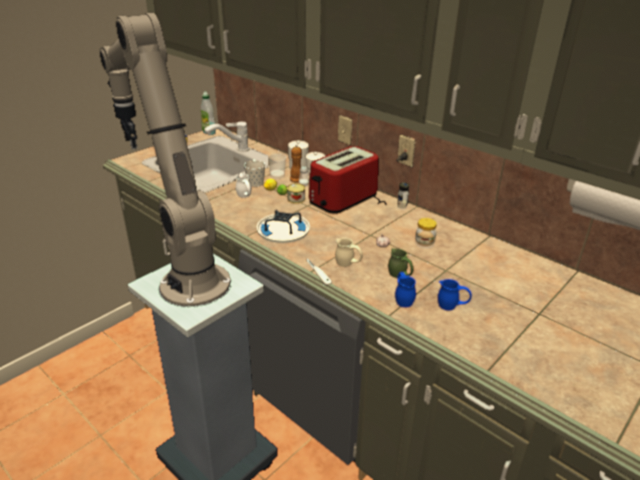

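The top picture shows the tray with the trivet at about (250,249), the green jug at (412,230) with its handle to the right, the blue look-alikes at (447,265) and (485,240), and the cream jug at (356,253). The scene picture agrees. Next I'll measure the trivet, ribs and jug precisely.

```bash
cat > meas.py <<'E'
from h import *
def stack(n,k=6):
    ps=[read_camera(n) for _ in range(k)]
    return ps[-1],np.nanmedian([pts(p) for p in ps],0),np.mean([p['img'] for p in ps],0)
E
python3 - <<'E'
from meas import *
p,w,im=stack('top',5)
x,y,z=w[...,0],w[...,1],w[...,2]
r,g,b=[im[...,i] for i in range(3)]
reg=(np.hypot(x-432,y-37)<130)
# tray: bright pixels ring
br=reg&(im.min(-1)>150)&(z<25)
# rim circle fit: outer points by minEnclosing on bright contour
c=np.c_[x[br],y[br]]
(cx,cy),rad=cv2.minEnclosingCircle(c.astype(np.float32)); print('tray circ',cx,cy,rad)
e=cv2.fitEllipse(max(cv2.findContours((br*255).astype(np.uint8),0,1)[0],key=len)); print('px ellipse',e)
bl=reg&(b>r+30)&(z<30)
n,lab=cv2.connectedComponents(bl.astype(np.uint8))
for i in range(1,n):
    m=lab==i
    if m.sum()>10: print('rib',m.sum(),x[m].mean(),y[m].mean(),z[m].mean())
tr=reg&(z>40)&(z<75)
q=w[tr];print('trivet high',tr.sum(),q.mean(0))
A=np.c_[q[:,0]-432,q[:,1]-37,np.ones(len(q))]
print('plane',np.linalg.lstsq(A,q[:,2],rcond=None)[0])
dk=reg&(im.max(-1)<130)&(abs(b-r)<25)
# harmonic-4 yaw: legs from pixels r>42
for nm,m in(('z',tr),('dark',dk)):
    for ctr in ((q[:,0].mean(),q[:,1].mean()),):
        a=np.arctan2(y[m]-ctr[1],x[m]-ctr[0]);rr=np.hypot(y[m]-ctr[1],x[m]-ctr[0])
        s=(rr>44)&(rr<85)
        print(nm,s.sum(),'leg angle mod 90',np.degrees(np.angle(np.exp(4j*a[s]).mean()))/4)
        print(np.histogram(np.degrees(a[s])%360,bins=36,range=(0,360))[0])
# jug
for l in('green_jug',):
  for s in silhouettes(p,l):
    m=s['pixels'];print(l,s['score'],s['location'],im[m].mean(0).round())
m=(np.hypot(x-490,y+455)<75)&(z>15)
q=w[m];print('jug',len(q),np.nanpercentile(q,[1,99],axis=0).round(1).tolist())
t=q[q[:,2]>70];np.save('jug.npy',q)
(a,bb),rad=cv2.minEnclosingCircle(t[:,:2].astype(np.float32));print(a,bb,rad)
c1=cv2.resize(im[200:300,200:300][...,::-1].astype(np.uint8),(400,400),interpolation=3)
c2=cv2.resize(im[190:290,330:510][...,::-1].astype(np.uint8),(400,400*100//180*1),interpolation=3)
c1=np.hstack([c1,np.vstack([c2,np.zeros((400-c2.shape[0],400,3),np.uint8)])]);cv2.imwrite('pics/crop1.png',c1)
s=state()
print('clock',s['clock'])
E
```

```text
tray circ 432.8231201171875 40.76387023925781 101.07374572753906
px ellipse ((251.8200225830078, 249.72686767578125), (63.952720642089844, 64.89360046386719), 75.56694793701172)
rib 200 487.0680989453101 -0.39346609529614396 11.842680813184229
rib 214 373.88375478842215 75.24166311787937 11.813193030778077
trivet high 453 [432.25637591  38.66714     57.50377824]
plane [-2.34523965e-02 -6.07126724e-02  5.76110074e+01]
z 144 leg angle mod 90 -20.449690358284062
[ 0  0  0  0  0  0 17 15  0  0  0  0  0  0  0 25 13  0  0  0  0  0  0  0
 20 17  0  0  0  0  0  0  0 18 19  0]
dark 117 leg angle mod 90 -20.632589982414967
[ 0  0  0  0  0  0  8 15  0  0  0  0  0  0  0 22 13  0  0  0  0  0  0  0
 22  9  0  0  0  0  0  0  0 18 10  0]
green_jug 0.95 [484.5, 238.9] [ 45.  62. 102.]
green_jug 0.79 [414.0, 231.0] [78. 80. 59.]
jug 400 [[428.7, -501.6, 16.8], [525.2, -408.0, 86.0]]
494.424560546875 -452.4914855957031 46.547607421875
clock 0.9
```

View pics/crop1.png

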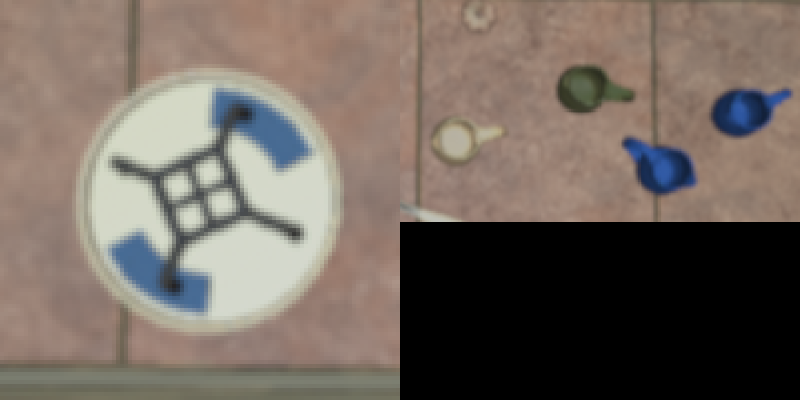

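The crop shows the trivet's upper-right and lower-left feet on the blue ribs. The green jug's handle points right, roughly toward world -y. Next I'll refine the tray and jug fits and work out the first move.

```bash
cat >> meas.py <<'E'
def plan(T,yline=None,s=None):
    s=s or state(); M=R.from_euler('xyz',s['eef_rot']).as_matrix()
    d=M.T@(np.array(T,float)-s['eef_pos'])
    ang=np.degrees(np.arctan2(M[1,1],M[0,1])); out=None
    if yline is not None:
        t=(yline-ang+90)%180-90; out=(-t/90, (-t-180*np.sign(-t))/90)
    print('pos',s['eef_pos'].round(1),'yline',round(ang,1),'share',(d/200).round(3),'yawshare(opts)',np.round(out,3) if out else None,'q',s['qpos'].round(2),'F',s['wrist_force'].round(1),'w',round(s['width'],1),'g',round(float(s['grasp_force']),1),'t',round(s['clock'],2))
def ribs(w,im,c=(431,37)):
    x,y,z=w[...,0],w[...,1],w[...,2]
    reg=np.hypot(x-c[0],y-c[1])<95
    bl=reg&(im[...,2]>im[...,0]+30)&(z<30)
    a=np.degrees(np.arctan2(y-c[1],x-c[0]))[bl];rr=np.hypot(y-c[1],x-c[0])[bl]
    for base in(-33,147):
        d=(a-base+180)%360-180; d=d[abs(d)<60]; print('rib',base,len(d),np.percentile(d,[0,2,98,100]).round(1),'mid',base+np.percentile(d,[2,98]).mean())
    print('rib r',np.percentile(rr,[1,99]).round(1))
E
python3 - <<'E'
from meas import *
p,w,im=stack('top',4)
x,y,z=w[...,0],w[...,1],w[...,2]
ribs(w,im)
# tray rim centre: contour of bright ellipse, ray-intersect z=16
K=np.array([[p['fx'],0,p['cx']],[0,p['fy'],p['cy']],[0,0,1.]])
M=cv2.Rodrigues(np.array(p['rvec'],float))[0];C=-M.T@np.array(p['tvec']).ravel()
def ray(u,zz):
    n=cv2.undistortPoints(np.array(u,float).reshape(-1,1,2),K,np.array([p['k1'],0,0,0,0.]))[:,0]
    d=np.c_[n,np.ones(len(n))]@M; return C+d*((zz-C[2])/d[:,2:])
print('tray c',ray([251.82,249.73],14))
# jug
q=w[(np.hypot(x-480,y+455)<85)&(z>10)&(im[...,1]>=im[...,2]+5)&(im.max(-1)<125)]
print(len(q))
from scipy.optimize import least_squares
top=q[q[:,2]>55]
for zlo in(15,40,60,75):
    t=q[q[:,2]>zlo]; print(zlo,len(t),np.percentile(t,[1,99],axis=0).round(0).tolist())
# handle: pts far from body
c=np.array([494,-446.])
for it in range(5):
    hd=top[np.hypot(*(top[:,:2]-c).T)>42]
    d=hd[:,:2].mean(0)-c;d/=np.linalg.norm(d)
    b=top[((top[:,:2]-c)@d)<30][:,:2]
    # template: minimise outside-of-ellipse
    bb=b; (cc,rad)=cv2.minEnclosingCircle(bb[np.hypot(*(bb-np.median(bb,0)).T)<42].astype(np.float32)); c=np.array(cc)
    print('jug axis',c.round(1),rad,'handle dir',np.degrees(np.arctan2(d[1],d[0])),len(hd))
for n,(a,b2) in {'g':(494,-450)}.items():
    pass
plan([431,37,200],24.5)
E
```

```text
rib -33 199 [-30.5 -29.   33.3  33.9] mid -30.861414709585915
rib 147 213 [-31.8 -30.6  30.9  31.5] mid 147.18370191569218
rib r [56.6 84.6]
tray c [[430.887245    38.81662407  14.        ]]
415
15 395 [[465.0, -502.0, 16.0], [525.0, -408.0, 86.0]]
40 287 [[467.0, -502.0, 41.0], [525.0, -408.0, 87.0]]
60 197 [[471.0, -502.0, 61.0], [522.0, -408.0, 87.0]]
75 142 [[472.0, -494.0, 76.0], [522.0, -408.0, 87.0]]
jug axis [ 496.8 -441.5] 35.021522521972656 handle dir -99.63118520096252 19
jug axis [ 500.4 -439.7] 32.50350570678711 handle dir -101.34791044779965 27
jug axis [ 498.8 -438.1] 31.217222213745117 handle dir -104.88272870986309 29
jug axis [ 497.6 -437.4] 30.888565063476562 handle dir -102.85176657611537 32
jug axis [ 497.6 -437.4] 30.888565063476562 handle dir -101.5371724137591 32
pos [187.6 622.4 231.3] yline 73.2 share [-2.01  -2.451  0.157] yawshare(opts) [ 0.541 -1.459] q [-1.38  0.4   0.05  1.54 -0.02  1.21 -0.05] F [ 0.2 -0.7 -0.3] w 85.5 g 0.0 t 1.1
```

>>> send_rows --pt "-0.25 -0.3 0 0" --pt "-0.5 -0.6 0 0" --pt "-0.67 -0.817 0 0" --pt "-0.67 -0.817 0 0" --pt "-0.67 -0.817 0 0" --fingers 1

```text
clock: 1.6
eef_pos: [272.0, 421.4, 231.4]
eef_rot: [-3.139, 0.002, 2.841]
wrist_force: [0.6, 0.7, -0.2]
width: 85.6
grasp_force: 0.0
```

>>> send_rows --pt "-0.25 -0.3 0 0" --pt "-0.5 -0.6 0 0" --pt "-0.67 -0.817 0 0" --pt "-0.67 -0.817 0 0" --pt "-0.67 -0.817 0 0"

```text
clock: 2.1
eef_pos: [351.8, 227.1, 231.6]
eef_rot: [-3.141, 0.001, 2.841]
wrist_force: [0.5, 0.7, 0.6]
width: 85.1
grasp_force: 0.0
```

>>> send_rows --pt "-0.25 -0.3 0 0.1" --pt "-0.5 -0.6 0.05 0.2" --pt "-0.67 -0.817 0.15 0.3" --pt "-0.67 -0.817 0.15 0.4" --pt "-0.67 -0.817 0.15 0.5" --pt "-0.67 -0.817 0.15 0.541" --pt "-0.67 -0.817 0.15 0.541"

```text
clock: 2.8
eef_pos: [431.5, 37.2, 201.4]
eef_rot: [3.141, -0.0, 1.998]
wrist_force: [-0.1, -0.5, 0.4]
width: 85.1
grasp_force: 0.0
```

```bash
python3 -c "
from meas import *
plan([431,38,100],24.5);plan([431,38,28],24.5)"
```

```text
pos [431.5  37.2 201.4] yline 24.5 share [ 0.005 -0.001  0.507] yawshare(opts) [ 0. -2.] q [-0.73  0.03  0.56  2.07 -0.02  1.04  0.27] F [-0.1 -0.5  0.4] w 85.1 g 0.0 t 2.8
pos [431.5  37.2 201.4] yline 24.5 share [ 0.005 -0.001  0.867] yawshare(opts) [ 0. -2.] q [-0.73  0.03  0.56  2.07 -0.02  1.04  0.27] F [-0.1 -0.5  0.4] w 85.1 g 0.0 t 2.8
```

>>> send_rows --pt "0.005 0 0.2 0" --pt "0.005 0 0.4 0" --pt "0.005 0 0.55 0" --pt "0.005 0 0.65 0" --pt "0.005 0 0.72 0" --pt "0.005 0 0.78 0" --pt "0.005 0 0.83 0" --pt "0.005 0 0.86 0" --pt "0.005 0 0.88 0" --pt "0.005 0 0.88 0"

```text
clock: 3.8
eef_pos: [430.6, 38.0, 25.2]
eef_rot: [3.142, -0.0, 1.999]
wrist_force: [0.6, -0.6, -0.4]
width: 85.7
grasp_force: 0.0
```

>>> send_rows --pt "0 0 0 0" --pt "0 0 0 0" --pt "0 0 0 0" --pt "0 0 0 0" --pt "0 0 0 0" --pt "0 0 0 0" --pt "0 0 0 0" --pt "0 0 0 0" --fingers 0.5 --newtons 30

```text
clock: 4.6
eef_pos: [432.3, 38.2, 26.2]
eef_rot: [3.138, 0.001, 1.999]
wrist_force: [1.5, 0.4, 5.8]
width: 59.8
grasp_force: 31.7
```

>>> send_rows --pt "0 0 0 -0.03" --pt "0 0 0 -0.07" --pt "0 0 0 -0.11" --pt "0 0 0 -0.15" --pt "0 0 0 -0.19" --pt "0 0 0 -0.23" --pt "0 0 0 -0.27" --pt "0 0 0 -0.31" --pt "0 0 0 -0.345" --pt "0 0 0 -0.372" --pt "0 0 0 -0.372" --pt "0 0 0 -0.372"

```text
clock: 5.8
eef_pos: [429.4, 37.7, 24.7]
eef_rot: [-3.14, -0.002, 2.583]
wrist_force: [0.6, -0.1, -5.3]
width: 59.4
grasp_force: 33.8
```

```bash
python3 - <<'E'
from meas import *
plan([431,38,25],58)
p=read_camera('top')
c1=cv2.resize(p['img'][200:300,200:300][...,::-1],(500,500),interpolation=2);cv2.imwrite('pics/c2.png',c1)
E
```

```text
pos [429.4  37.7  24.7] yline 58.0 share [-0.006  0.005 -0.002] yawshare(opts) [-0.  2.] q [-0.49  0.33  0.35  2.24 -0.19  0.61  1.01] F [ 0.6 -0.1 -5.3] w 59.4 g 33.8 t 5.8
```

View pics/c2.png

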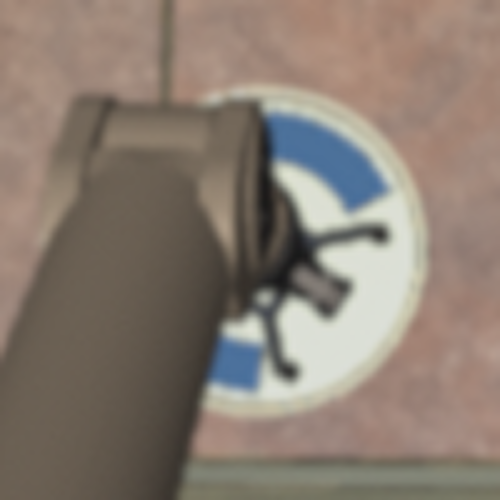

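The two visible feet are at crop pixels (380,232) and (288,370), both on white floor between the ribs. The gripper is carrying the trivet's weight, so I'll lower slowly and watch the force.

>>> send_rows --pt "0.004 0 0.005 0" --pt "0.006 0 0.01 0" --pt "0.006 0 0.01 0"

```text
clock: 6.15
eef_pos: [430.0, 38.3, 23.5]
eef_rot: [3.141, 0.001, 2.583]
wrist_force: [0.3, -2.8, -0.8]
width: 59.4
grasp_force: 34.1
```

>>> send_rows --pt "0 0 0.005 0" --pt "0 0 0.008 0" --pt "0 0 0.008 0"

```text
clock: 6.45
eef_pos: [430.6, 38.2, 22.1]
eef_rot: [3.141, 0.002, 2.583]
wrist_force: [1.0, -3.1, 2.6]
width: 59.6
grasp_force: 34.3
```

>>> send_rows --pt "0 0 0 0" --pt "0 0 0 0" --pt "0 0 0 0" --pt "0 0 0 0" --pt "0 0 -0.05 0" --pt "0 0 -0.2 0" --pt "0 0 -0.4 0" --pt "0 0 -0.65 0" --pt "0 0 -0.9 0" --pt "0 0 -0.9 0" --fingers 1

```text
clock: 7.45
eef_pos: [434.4, 39.3, 208.9]
eef_rot: [3.13, 0.009, 2.583]
wrist_force: [0.4, 1.0, 1.2]
width: 85.8
grasp_force: 0.0
```

```bash
python3 - <<'E'
from meas import *
plan([496,-441,230],-11)
E
```

```text
pos [434.4  39.3 208.9] yline 58.0 share [-1.535 -1.872 -0.113] yawshare(opts) [ 0.767 -1.233] q [-0.59  0.02  0.41  2.06 -0.01  1.05  0.84] F [0.4 1.  1.2] w 85.8 g 0.0 t 7.45
```

>>> send_rows --pt "-0.15 -0.18 0 0" --pt "-0.3 -0.36 0 0" --pt "-0.45 -0.54 0 0" --pt "-0.6 -0.72 0 0" --pt "-0.75 -0.9 0 0" --pt "-0.767 -0.936 0 0" --pt "-0.767 -0.936 0 0"

```text
clock: 8.15
eef_pos: [459.6, -203.1, 201.6]
eef_rot: [-3.141, -0.001, 2.579]
wrist_force: [0.9, 0.9, -0.6]
width: 85.5
grasp_force: 0.0
```

```bash
python3 - <<'E'
from meas import *
plan([496,-441,230],-11)
p,w,im=stack('top',4); x,y,z=w[...,0],w[...,1],w[...,2]
ribs(w,im)
reg=np.hypot(x-431,y-38)<110
tr=reg&(z>38)&(z<75);q=w[tr]
print('high',len(q),q.mean(0),np.linalg.lstsq(np.c_[q[:,0]-431,q[:,1]-38,np.ones(len(q))],q[:,2],rcond=None)[0])
a=np.arctan2(q[:,1]-q[:,1].mean(),q[:,0]-q[:,0].mean());rr=np.hypot(q[:,1]-q[:,1].mean(),q[:,0]-q[:,0].mean())
s=rr>44;print('leg',np.degrees(np.angle(np.exp(4j*a[s]).mean()))/4,np.histogram(np.degrees(a[s])%360,bins=36,range=(0,360))[0])
g=rr<44;print('grate bbox ctr',[(lambda v:(np.percentile(v,1)+np.percentile(v,99))/2)(q[g,i]) for i in(0,1)])
c1=cv2.resize(im[200:300,200:300][...,::-1].astype(np.uint8),(400,400),interpolation=2)
c2=cv2.resize(im[200:270,375:445][...,::-1].astype(np.uint8),(400,400),interpolation=2)
cv2.imwrite('pics/c3.png',np.hstack([c1,c2]))
E
```

```text
pos [ 459.6 -203.1  201.6] yline 57.8 share [-0.788 -0.909 -0.142] yawshare(opts) [ 0.764 -1.236] q [-0.24  0.19  0.65  1.93 -0.13  1.06  1.47] F [ 0.9  0.9 -0.6] w 85.5 g 0.0 t 8.15
rib -33 234 [-30.8 -28.6  33.3  33.7] mid -30.663052857132737
rib 147 243 [-32.6 -30.7  30.6  31.2] mid 146.98379749119084
rib r [56.5 84.5]
high 423 [426.86468369  35.12249206  52.10759323] [2.46622248e-03 6.24729102e-03 5.21357685e+01]
leg 12.912741096167219 [ 3 29  0  0  0  0  0  0  0  8 25  0  0  0  0  0  0  0  9 27  0  0  0  0
  0  0  0  5 30  0  0  0  0  0  0  0]
grate bbox ctr [np.float64(428.4001419740547), np.float64(35.09772687737437)]
```

View pics/c3.png

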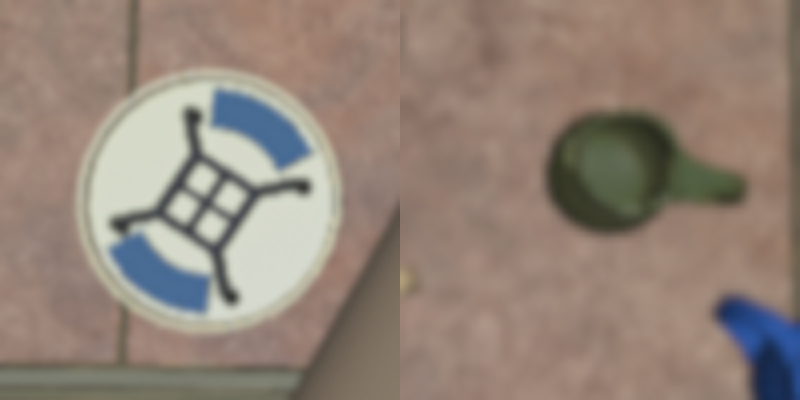

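The trivet is now level and its legs sit at 45° to the rib axis. All four feet are on white floor in the left crop, at (192,115), (303,187), (230,297) and (122,224). In the right crop the jug body is centred near (613,170), with the handle end at (740,187).

```bash
cat >> meas.py <<'E'
def cam(p): 
    K=np.array([[p['fx'],0,p['cx']],[0,p['fy'],p['cy']],[0,0,1.]]);M=cv2.Rodrigues(np.array(p['rvec'],float))[0]
    return K,M,-M.T@np.array(p['tvec']).ravel()
def ray(p,u,zz):
    K,M,C=cam(p)
    n=cv2.undistortPoints(np.array(u,float).reshape(-1,1,2),K,np.array([p['k1'],0,0,0,0.]))[:,0]
    d=np.c_[n,np.ones(len(n))]@M; return C+d*((np.asarray(zz,float).reshape(-1,1)-C[2])/d[:,2:])
E
python3 - <<'E'
from meas import *
p=read_camera('top')
print(ray(p,[[412.3,229.8],[412.3,229.8],[434.5,232.7]],[35,50,70]).round(1))
# scene: green pixels of jug, body cols
s=read_camera('scene')
i=s['img'].astype(int);m=(i[...,1]>i[...,2]+15)&(i.max(-1)<140)
m[:240]=0;m[290:]=0;m[:,:380]=0;m[:,420:]=0
for r in range(245,284,3):
    c=np.where(m[r])[0]; print(r,c.min() if len(c) else None,c.max() if len(c) else None,len(c))
E
```

```text
[[ 496.3 -443.1   35. ]
 [ 494.3 -439.7   50. ]
 [ 484.2 -500.    70. ]]
245 384 384 1
248 396 398 3
251 391 405 15
254 391 406 16
257 390 406 17
260 389 409 21
263 388 411 24
266 388 412 23
269 388 413 22
272 389 412 14
275 391 396 6
278 None None 0
281 None None 0
```

>>> send_rows --pt "-0.15 -0.18 -0.05 0" --pt "-0.3 -0.36 -0.1 0" --pt "-0.45 -0.54 -0.1 0" --pt "-0.6 -0.72 -0.1 0" --pt "-0.75 -0.88 -0.1 0" --pt "-0.788 -0.909 -0.1 0.09" --pt "-0.788 -0.909 -0.1 0.18" --pt "-0.788 -0.909 -0.1 0.27" --pt "-0.788 -0.909 -0.1 0.36" --pt "-0.788 -0.909 -0.1 0.45" --pt "-0.788 -0.909 -0.1 0.54" --pt "-0.788 -0.909 -0.1 0.63"

```text
clock: 9.65
eef_pos: [498.8, -437.7, 221.4]
eef_rot: [3.141, -0.001, 1.59]
wrist_force: [0.0, -0.0, 1.3]
width: 85.6
grasp_force: 0.0
```

```bash
python3 -c "
from meas import *
plan([496,-441,31],-11.5)"
```

```text
pos [ 498.8 -437.7  221.4] yline 1.1 share [-0.017 -0.015  0.952] yawshare(opts) [ 0.14 -1.86] q [ 0.06  0.59  0.9   1.53 -0.48  1.26  1.05] F [ 0.  -0.   1.3] w 85.6 g 0.0 t 9.65
```

>>> send_rows --pt "-0.017 -0.018 0.1 0.07" --pt "-0.017 -0.018 0.25 0.14" --pt "-0.017 -0.018 0.4 0.14" --pt "-0.017 -0.018 0.5 0.14" --pt "-0.017 -0.018 0.6 0.14" --pt "-0.017 -0.018 0.7 0.14" --pt "-0.017 -0.018 0.78 0.14" --pt "-0.017 -0.018 0.86 0.14" --pt "-0.017 -0.018 0.92 0.14" --pt "-0.017 -0.018 0.97 0.14" --pt "-0.017 -0.018 0.995 0.14" --pt "-0.017 -0.018 0.995 0.14"

```text
clock: 10.85
eef_pos: [494.3, -442.4, 22.1]
eef_rot: [-3.141, -0.001, 1.374]
wrist_force: [0.6, -0.2, 0.7]
width: 85.7
grasp_force: 0.0
```

```bash
python3 -c "
from meas import *
plan([495,-441,22],-11.5)"
```

```text
pos [ 494.3 -442.4   22.1] yline -11.3 share [0.008 0.002 0.   ] yawshare(opts) [ 0.002 -1.998] q [ 0.13  0.8   0.8   1.69 -0.68  0.95  1.  ] F [ 0.6 -0.2  0.7] w 85.7 g 0.0 t 10.85
```

>>> send_rows --pt "0 0 0 0" --pt "0 0 0 0" --pt "0 0 0 0" --pt "0 0 0 0" --pt "0 0 0 0" --pt "0 0 0 0" --pt "0 0 0 0" --fingers 0.3 --newtons 35

```text
clock: 11.55
eef_pos: [495.1, -443.4, 24.0]
eef_rot: [3.14, 0.001, 1.374]
wrist_force: [0.6, 1.8, 5.4]
width: 64.4
grasp_force: 39.1
```

>>> send_rows --pt "0 0 -0.02 0" --pt "0 0 -0.06 0" --pt "0 0 -0.12 0" --pt "0 0 -0.2 0" --pt "0 0 -0.3 0" --pt "0 0 -0.4 0" --pt "0 0 -0.5 0" --pt "0 0 -0.6 0" --pt "0 0 -0.7 0" --pt "0 0 -0.75 0" --pt "0 0 -0.75 0"

```text
clock: 12.65
eef_pos: [494.9, -443.7, 175.0]
eef_rot: [3.138, 0.002, 1.374]
wrist_force: [-0.3, -0.1, -2.5]
width: 64.2
grasp_force: 39.3
```

```bash
python3 - <<'E'
from meas import *
plan([427.5,35,172],-11.5)
plan([427.5,35,172],13+45)
s=read_camera('scene')
cv2.imwrite('pics/s4.png',cv2.resize(s['img'][190:310,260:460][...,::-1],(800,480),interpolation=2))
E
```

```text
pos [ 494.9 -443.7  175. ] yline -11.3 share [ 2.281 -0.799  0.008] yawshare(opts) [ 0.002 -1.998] q [ 0.06  0.65  0.93  1.58 -0.55  1.19  0.9 ] F [-0.3 -0.1 -2.5] w 64.2 g 39.3 t 12.65
pos [ 494.9 -443.7  175. ] yline -11.3 share [ 2.281 -0.799  0.008] yawshare(opts) [-0.77  1.23] q [ 0.06  0.65  0.93  1.58 -0.55  1.19  0.9 ] F [-0.3 -0.1 -2.5] w 64.2 g 39.3 t 12.65
```

View pics/s4.png

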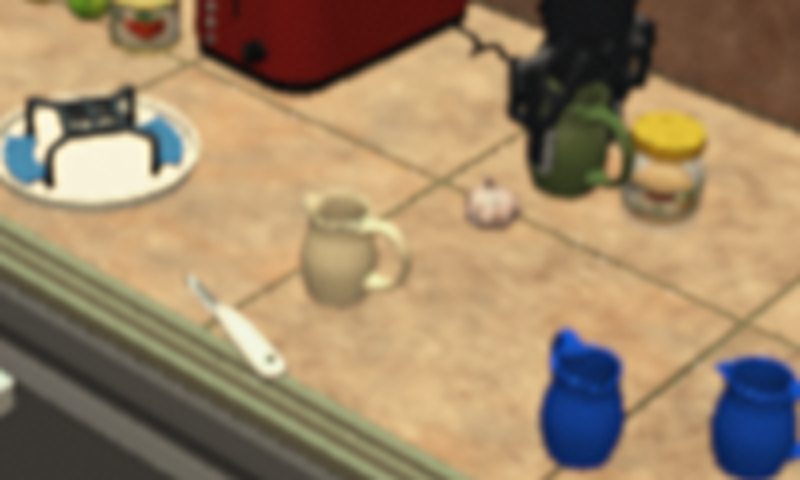

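The scene picture shows the green jug held upright at about (580,140) in the crop, with the cream and blue jugs undisturbed. Next I'll carry it to the trivet.

>>> send_rows --pt "0.06 -0.021 0 0" --pt "0.18 -0.063 0 0" --pt "0.34 -0.119 0 0" --pt "0.5 -0.175 0 0" --pt "0.66 -0.231 0 0" --pt "0.82 -0.287 0 0" --pt "0.92 -0.322 0 0" --pt "0.98 -0.343 0 0"

```text
clock: 13.5
eef_pos: [464.3, -232.9, 171.1]
eef_rot: [-3.138, -0.003, 1.377]
wrist_force: [-0.3, -0.0, -1.8]
width: 64.1
grasp_force: 39.3
```

>>> send_rows --pt "0.06 -0.021 0 0" --pt "0.18 -0.063 0 0" --pt "0.34 -0.119 0 0" --pt "0.5 -0.175 0 0" --pt "0.66 -0.231 0 0" --pt "0.82 -0.287 0 0" --pt "0.92 -0.322 0 0" --pt "0.98 -0.343 0 0"

```text
clock: 14.3
eef_pos: [434.5, -28.2, 171.4]
eef_rot: [-3.138, -0.001, 1.378]
wrist_force: [-0.6, 1.5, -2.2]
width: 63.9
grasp_force: 39.3
```

>>> send_rows --pt "0.08 -0.028 0 0" --pt "0.17 -0.06 0 0" --pt "0.25 -0.088 0 0" --pt "0.3 -0.105 0 0" --pt "0.321 -0.113 0 0" --pt "0.321 -0.113 0 0" --pt "0.321 -0.113 0 0"

```text
clock: 15.0
eef_pos: [426.5, 35.6, 172.4]
eef_rot: [-3.141, 0.0, 1.374]
wrist_force: [-1.0, -0.0, -2.0]
width: 63.9
grasp_force: 39.3
```

```bash
python3 - <<'E'
from meas import *
plan([427.5,35,80])
s=read_camera('scene');t=read_camera('top')
a=cv2.resize(s['img'][180:250,250:320][...,::-1],(400,400),interpolation=2)
b=cv2.resize(t['img'][200:300,200:300][...,::-1],(400,400),interpolation=2)
cv2.imwrite('pics/s5.png',np.hstack([a,b]))
E
```

```text
pos [426.5  35.6 172.4] yline -11.3 share [-0.002  0.006  0.462] yawshare(opts) None q [-1.38  0.18  1.33  2.13 -0.22  0.98 -0.13] F [-1. -0. -2.] w 63.9 g 39.3 t 15.0
```

View pics/s5.png

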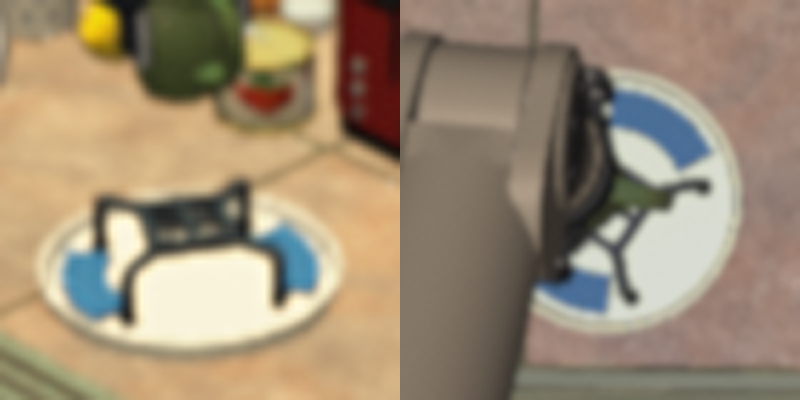

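```bash
python3 - <<'E'
from meas import *
s=read_camera('scene')
def pr(P): return cv2.projectPoints(np.array(P,float).reshape(-1,1,3),np.array(s['rvec'],float),np.array(s['tvec'],float),cam(s)[0],np.array([s['k1'],0,0,0,0.]))[0][:,0].round(1)
# base at z: TCP was 24 at grasp with base 0 -> 148.4
print('tool axis z148,190',pr([[426.5,35.6,148],[426.5,35.6,190]]))
print('+10 along toolx',pr([[428.5,45.4,190]]))
print('grate c guess',pr([[427.5,35,54],[431,38,54]]))
w=pts(s);x,y,z=w[...,0],w[...,1],w[...,2]
i=s['img'].astype(int)
g=(i[...,1]>i[...,2]+15)&(i[...,1]>i[...,0]+4)&(i.max(-1)<130);g[:175]=0;g[205:]=0;g[:,:265]=0;g[:,305:]=0
for r in range(180,200,2):
    c=np.where(g[r])[0]; print(r,(c.min(),c.max()) if len(c) else None)
tr=(np.hypot(x-430,y-37)<48)&(z>40)&(z<70);v,u=np.where(tr)
print('grate scene',u.min(),u.max(),v.min(),v.max(),u.mean(),v.mean(),w[tr].mean(0), tr.sum())
E
```

```text
tool axis z148,190 [[282.4 195.7]
 [282.1 185.3]]
+10 along toolx [[280.6 184.2]]
grate c guess [[283.2 218. ]
 [283.4 217.4]]
180 (np.int64(281), np.int64(290))
182 (np.int64(281), np.int64(290))
184 (np.int64(280), np.int64(291))
186 (np.int64(277), np.int64(291))
188 (np.int64(277), np.int64(291))
190 (np.int64(277), np.int64(291))
192 (np.int64(276), np.int64(290))
194 (np.int64(277), np.int64(296))
196 None
198 None
grate scene 272 293 213 225 282.4597701149425 219.11494252873564 [424.12959223  35.77539766  50.58965991] 174
```

>>> send_rows --pt "0 0.007 0.04 0" --pt "0 0.007 0.1 0" --pt "0 0.007 0.17 0" --pt "0 0.007 0.24 0" --pt "0 0.007 0.3 0" --pt "0 0.007 0.35 0" --pt "0 0.007 0.39 0" --pt "0 0.007 0.42 0" --pt "0 0.007 0.435 0" --pt "0 0.007 0.445 0" --pt "0 0.007 0.445 0"

```text
clock: 16.25
eef_pos: [428.5, 35.8, 83.7]
eef_rot: [3.141, -0.0, 1.374]
wrist_force: [0.5, -0.3, -2.3]
width: 64.1
grasp_force: 39.3
```

```bash
python3 - <<'E'
from meas import *
plan([428,35,78])
s=read_camera('scene');t=read_camera('top')
a=cv2.resize(s['img'][180:250,250:320][...,::-1],(400,400),interpolation=2)
b=cv2.resize(t['img'][200:300,200:300][...,::-1],(400,400),interpolation=2)
cv2.imwrite('pics/s6.png',np.hstack([a,b]))
E
```

```text
pos [428.5  35.8  83.7] yline -11.3 share [-0.004 -0.002  0.029] yawshare(opts) None q [-1.08  0.37  1.07  2.21 -0.46  0.8   0.09] F [ 0.5 -0.3 -2.3] w 64.1 g 39.3 t 16.25
```

View pics/s6.png

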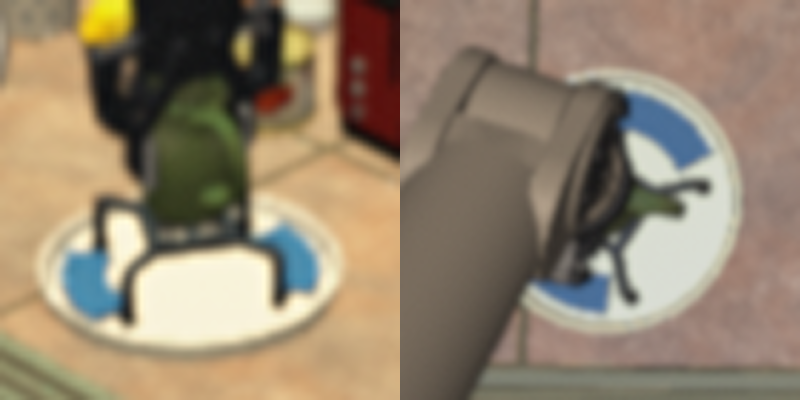

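The jug's base, around (195,222) in the left crop, is centred over the grate and a few mm above it. Next comes a slow touch-down.

>>> send_rows --pt "0 0 0.006 0" --pt "0 0 0.012 0" --pt "0 0 0.018 0" --pt "0 0 0.022 0" --pt "0 0 0.022 0"

```text
clock: 16.85
eef_pos: [428.3, 35.7, 79.2]
eef_rot: [-3.141, 0.0, 1.374]
wrist_force: [-0.6, 0.1, -1.1]
width: 63.8
grasp_force: 39.3
```

>>> send_rows --pt "0 0 0.004 0" --pt "0 0 0.007 0" --pt "0 0 0.007 0"

```text
clock: 17.15
eef_pos: [428.4, 35.8, 77.9]
eef_rot: [3.142, -0.0, 1.374]
wrist_force: [0.2, 0.0, -2.3]
width: 64.3
grasp_force: 39.3
```

>>> send_rows --pt "0 0 0.004 0" --pt "0 0 0.006 0" --pt "0 0 0.006 0"

```text
clock: 17.45
eef_pos: [428.6, 35.9, 77.5]
eef_rot: [-3.141, -0.001, 1.374]
wrist_force: [-3.4, 1.0, 10.4]
width: 63.9
grasp_force: 40.4
```

>>> send_rows --pt "0 0 0.003 0" --pt "0 0 0.005 0" --pt "0 0 0.005 0"

```text
clock: 17.75
eef_pos: [428.7, 35.9, 77.3]
eef_rot: [-3.14, -0.002, 1.374]
wrist_force: [-7.2, 0.1, 21.8]
width: 64.2
grasp_force: 41.4
```

Contact is made. I'll ease off the load, then open gently.

>>> send_rows --pt "0 0 -0.005 0" --pt "0 0 -0.008 0" --pt "0 0 -0.008 0"

```text
clock: 18.05
eef_pos: [428.5, 35.9, 77.6]
eef_rot: [-3.142, -0.001, 1.374]
wrist_force: [-2.5, 0.9, 6.9]
width: 64.2
grasp_force: 40.0
```

>>> send_rows --pt "0 0 0 0" --pt "0 0 0 0" --pt "0 0 0 0" --pt "0 0 0 0" --pt "0 0 0 0" --pt "0 0 0 0" --fingers 1 --newtons 20

```text
clock: 18.65
eef_pos: [428.4, 35.8, 77.3]
eef_rot: [3.142, -0.0, 1.374]
wrist_force: [-0.3, -0.0, 0.0]
width: 85.4
grasp_force: 0.0
```

>>> send_rows --pt "0 0 -0.03 0" --pt "0 0 -0.1 0" --pt "0 0 -0.2 0" --pt "0 0 -0.35 0" --pt "0 0 -0.5 0" --pt "0 0 -0.65 0" --pt "0 0 -0.65 0"

```text
clock: 19.35
eef_pos: [430.8, 39.1, 210.0]
eef_rot: [3.139, -0.013, 1.381]
wrist_force: [0.6, 0.1, -1.0]
width: 85.5
grasp_force: 0.0
```

>>> send_rows --pt "-0.2 0 0 0" --pt "-0.4 0 0 0" --pt "-0.6 0.1 0 0" --pt "-0.8 0.2 0 0" --pt "-1 0.3 0 0" --pt "-1 0.3 0 0" --pt "-1 0.3 0 0"

```text
clock: 20.05
eef_pos: [437.7, -169.1, 213.7]
eef_rot: [3.133, 0.002, 1.372]
wrist_force: [0.1, 0.3, -0.5]
width: 85.2
grasp_force: 0.0
```

```bash
python3 - <<'E'
from meas import *
print(state()['clock'])
p,w,im=stack('top',3); x,y,z=w[...,0],w[...,1],w[...,2]
reg=np.hypot(x-429,y-37)<110
g=(im[...,1]>im[...,2]+5)&(im[...,1]>im[...,0])&(im.max(-1)<130)&reg
v,u=np.where(g);print('jug px',u.min(),u.max(),v.min(),v.max(),'z99',np.nanpercentile(z[g],99))
tr=reg&(z>38)&(z<62)&~g&(im.max(-1)<130);q=w[tr]
a=np.arctan2(q[:,1]-36,q[:,0]-428);rr=np.hypot(q[:,1]-36,q[:,0]-428);s=rr>46
print('leg',np.degrees(np.angle(np.exp(4j*a[s]).mean()))/4)
print(np.linalg.lstsq(np.c_[q[s,0]-428,q[s,1]-36,np.ones(s.sum())],q[s,2],rcond=None)[0])
sc=read_camera('scene')
A=cv2.resize(sc['img'][180:250,250:320][...,::-1],(400,400),interpolation=2)
b=cv2.resize(im[200:300,200:300][...,::-1].astype(np.uint8),(400,400),interpolation=2)
cv2.imwrite('pics/s7.png',np.hstack([A,b]))
E
```

```text
20.05
jug px 228 276 227 275 z99 140.13193723104442
leg 12.813373615415575
[-2.96090478e-03  5.87281771e-03  5.10124173e+01]
```

View pics/s7.png

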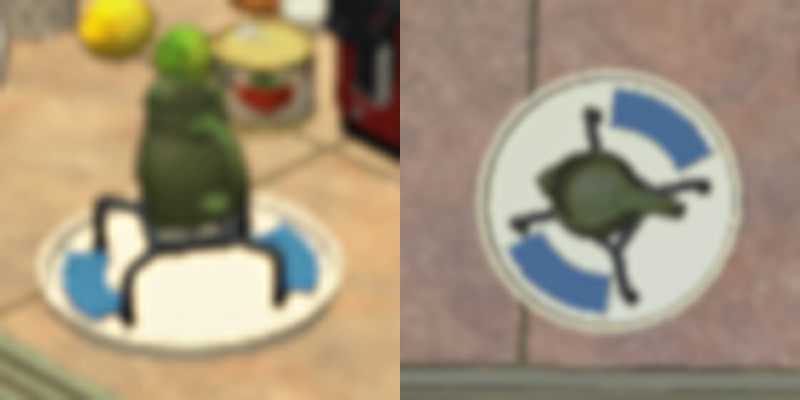

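The jug stands upright on the grate, and the trivet is level with its legs still at 45° to the ribs. I'll check the centring numerically.

```bash
python3 - <<'E'
from meas import *
p,w,im=stack('top',2); x,y,z=w[...,0],w[...,1],w[...,2]
big=cv2.resize(im[200:300,200:300].astype(np.float32),None,fx=8,fy=8,interpolation=cv2.INTER_CUBIC)
g=((big[...,1]>big[...,2]+8)&(big.max(-1)<140)).astype(np.uint8)
n,l,st,_=cv2.connectedComponentsWithStats(g);g=(l==1+np.argmax(st[1:,4])).astype(np.uint8)
d=cv2.distanceTransform(g,2,5);v,u=np.where(d>d.max()-2);c=np.array([u.mean(),v.mean()])/8+200-.44
print('inscribed',c,d.max()/8,'world z84-100',ray(p,[c,c],[84,100]).round(1))
# feet/legs: centre from leg symmetric points
tr=(np.hypot(x-429,y-37)<95)&(z>36)&(z<54)&(im.max(-1)<110)&(abs(im[...,1]-im[...,2])<8);q=w[tr]
from scipy.optimize import least_squares
q=q[np.hypot(q[:,0]-428,q[:,1]-36)>48]
def f(t):
    a=np.radians(12.85+np.arange(0,360,90)); dx=q[:,:2]-t[:2]
    return np.min(np.abs(np.outer(dx[:,0],np.sin(a[:2]))-np.outer(dx[:,1],np.cos(a[:2]))),1)
print('trivet c from legs',least_squares(f,[428,36],loss='soft_l1').x,len(q))
b=w[(np.hypot(x-430,y-37)<50)&(z>125)];print('rim pts',len(b),b.mean(0))
E
```

```text
inscribed [213.91416667 299.39210784] 10.573837 world z84-100 [[282.9 132.4  84. ]
 [283.4 129.  100. ]]
trivet c from legs [425.98003674  35.13352051] 57
rim pts 171 [428.67426168  30.51412464 135.16992168]meas.py:4: RuntimeWarning: All-NaN slice encountered
  return ps[-1],np.nanmedian([pts(p) for p in ps],0),np.mean([p['img'] for p in ps],0)
```

```bash
python3 - <<'E' 2>/dev/null
from meas import *
p,w,im=stack('top',2)
big=cv2.resize(im[215:280,220:285].astype(np.float32),None,fx=8,fy=8,interpolation=cv2.INTER_CUBIC)
g=((big[...,1]>big[...,2]+5)&(big.max(-1)<140)).astype(np.uint8)
n,l,st,_=cv2.connectedComponentsWithStats(g);g=cv2.morphologyEx((l==1+np.argmax(st[1:,4])).astype(np.uint8),3,np.ones((25,25)))
d=cv2.distanceTransform(g,2,5);v,u=np.where(d>d.max()-2);c=np.array([u.mean(),v.mean()])/8+[220,215]-.44
print('inscribed',c,d.max()/8,st[1:,4].max(),'world z84-100',ray(p,[c,c],[84,100]).round(1).tolist())
E
```

```text
inscribed [248.51625    248.36833333] 11.109497 37189 world z84-100 [[429.1, 39.1, 84.0], [427.8, 36.9, 100.0]]
```

The jug axis is at about (428.5, 38) and the grate centre at about (427, 35), so it is within about 3 mm of the middle. I'm handing in.

```bash
python3 -c "
from workcell import *
print(hand_in())"
```

```text
the job is handed in; nothing more can be done
None
```

The job is handed in at about 20 s on the clock: the trivet sits level with all four feet on the tray floor, the green jug stands upright within about 3 mm of the grate's middle, and I left the cream and white jugs alone.

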